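# Load and close the tumbling barrel

### The job

Take the larger of the two silver balls off its wooden rest and lower it gently, without dropping it, into the open tumbling barrel. Then swing the barrel's captive cap on its arm fully over the mouth, up to the stop, and screw it clockwise all the way down. Leave the other loose things on the bench where they are.

Things in the scene. Friction and masses are not known exactly. Their poses are not given: they have to be found in the camera images.
- barrel: Open aluminium tumbling barrel, fixed to a dark wooden base board (190 x 300 x 12 mm). Origin: on the barrel's axis at the bench surface; z up. Outer radius 65 mm, inner radius 60 mm, inner floor at z = 20 mm, rim at z = 78 mm. A steel hinge post (radius 10 mm, 105 mm high) stands on the board at y = +125 mm of this frame.
- barrel_floor (a point): Centre of the barrel's inner floor, 58 mm below the rim.
- barrel_rim (a point): Centre of the barrel's mouth, in the plane of the rim.
- post_top (a point): Top of the hinge post; its vertical axis is the axis of the swing arm.
- swing (a joint): Swing arm carrying the cap: a steel hoop (outer radius 84 mm, 8 mm thick, underside 82 mm above the bench), 125 mm from post axis to cap axis. rad: 0 = cap over the mouth, at a stop; grows as the cap swings away, clockwise from above, to the barrel's -x side (towards the robot); max 2.1. Stiff (0.5 N m), stays where left. Push the hoop's outer edge.
- cap (a joint): Twist of the captive aluminium screw cap (146 mm diameter, turning in the hoop). rad: 0 = fully unscrewed and raised, grows clockwise seen from above, 2.4 = fully down on the barrel. It sinks 5 mm per rad. It takes about 0.1 N m to turn. It can go down only with the arm home over the mouth.
- cap_top (a point): On the cap's axis, at the top of its bar handle. The bar runs across the cap, 120 mm long, 16 mm thick and 26 mm high, standing on the cap's flat top face; the bar can be gripped across its thickness or pushed at its ends.
- bar_end (a point): One end of the bar handle, 60 mm from the cap axis, top edge, middle of its thickness.
- ball_center (a point): Centre of the larger silver ball, 58 mm diameter, 160 g, sitting on a square wooden rest (56 x 56 mm, 14 mm high), so that its centre is 37 mm above the bench.
- small_ball_center (a point): Centre of the smaller silver ball, 43 mm diameter, on an identical rest. Bystander.
- jar: Bystander: closed amber glass jar, 64 mm diameter, 75 mm high. Origin under its centre.
- mallet: Bystander: hammer lying flat.
- graver: Bystander: graver with a handle, like a screwdriver, lying flat.
- disc: Bystander: dark steel disc, 80 mm diameter, 22 mm high.
- block: Bystander: steel bench block 70 x 70 x 22 mm.
- mandrel: Bystander: upright steel ring mandrel on a foot 60 mm in diameter, 140 mm high.

How it is judged:
By the outcome, as a careful person would: the job done as asked, in the order asked, and still so for the second after the job is handed in, with the robot touching nothing.
It also fails if it takes over 72 s, if anything falls off the work surface, if the arm or the gripper's body presses on something with over 40 N, if the wrist force passes 120 N, or if a joint passes its speed limit or range.

### The arm

A 6-joint arm with a two-finger parallel gripper is mounted at the origin on the work surface. World frame = base frame: x ahead of the robot, y to its left, z up, the work surface at z = 0. Lengths are in m, angles in degrees, forces in N, time in s.
With the tool pointing down it reaches from about 0.4 to 0.825 m from the base axis. Payload 7 kg.
Tool frame: the origin (TCP) lies at the centre of the arm's flange, where the gripper is bolted on; the fingertips stand 178 mm ahead of it and the grasp point (between the pads) lies 159 mm ahead of it; z points along the fingers, y is the line along which they close (so a half turn about z gives the same grasp; the last joint's range is limited). The gripper opens to 88 mm and grips with 3 to 60 N. Pads are 19 mm wide; open, the fingers measure 130 mm over their backs; the gripper's body (78 mm by 193 mm) begins 47 mm behind the grasp point.
Start: joints at [80.449, 20.546, 0.682, 0, -70.136, -16.507], TCP at [0.297, 0.606, 0.405] pointing down, gripper open.
Joint ranges: [-176.03, 176.03], [-82.01, 121.73], [-58.28, 71.71], [-173.87, 95.51], [-174.79, -0.11], [-173.66, 173.66]. Speed limits (degrees/s): [136.94, 136.94, 172.46, 180, 180, 180].

### API

Orientations are given as [roll, pitch, yaw] about the fixed x, y, z axes, in that order (R = Rz(yaw) Ry(pitch) Rx(roll)).
In Python, from plant import telemetry, snapshot, workorder, nets gives the robot as it stands.
- The arm moves only by the shell command python3 -m creep 'ROWS'. ROWS is JSON, a list that holds one entry, the list of rows, each a list of 5 numbers: the shift along the tool's x, y, z normalised to -1 to 1, where 1 is 0.2 m, then the turn about the tool's z normalised to -1 to 1, where 1 is pi/2 rad, then the opening, from 0 (shut) to 1 (fully open). In form: [[[x, y, z, spin, hand], ...]]. A call has 1 to 8 rows; each row shifts and turns the commanded pose from where the row before left it, along the tool's axes as they then stand; what a row does not reach is not made up. A row lasts 1/12 s, in which the tool goes at most 41.7 mm and 7.16 degrees, less where a joint would pass 70% of its speed; a pose out of reach is approached as far as the arm can. A call with a number of a shift or a turn outside -1 to 1 is refused whole. A call with a gripper value outside its range is refused whole. The fingers move at their own pace and stop on an object; the grip force is fixed at half the most. Time passes only in rows, so rows that do not move let the fingers close. It gives the time, the measured TCP pose, the force, the opening and the grip force at its end, in the units of the state.
- telemetry.get_obs(): the state, without advancing time (a new reading comes with each control period).
- snapshot(name): name is "side" or "top"; returns a dict with "frame" (480x640x3 uint8, red, green, blue), "fx", "fy", "cx", "cy" (pixels), "rvec" (rotation vector, rad) and "tvec" (3), from world to camera coordinates, as OpenCV has them. Camera axes: x right, y down, z forward; pixel columns grow to the right and rows downward; lengths in m; the calibration is good to about 2 mm. A picture is of the moment at which its call begins. There is no depth.
- workorder.close_job(): hands the job in; it is judged then, once.
Trained networks look in a picture, given as the dict that the camera call returned (one of the last four; its "shot" number tells which), for a name from the list of things; names that differ only in an ending like _2 or _b are one class to them, and where a whole thing is asked for, a point or a joint stands for the part that bears it (a point fixed in the world has none). Each returns a list of dicts, best first, with "confidence" (0 to 1); they miss things now and then, are a little off and sometimes report something else, mostly with a low value. They report only what shows in the picture. A call takes as long as a camera call.
- nets.find_in(picture, query): "uv" ([column, row] in pixels, amid what is visible of it).
- nets.masks_of(picture, query): "region" (480x640 bool, what is visible of it) and "uv" ([column, row] in pixels, amid what is visible of it).
- nets.landmark_of(picture, query): "uv" ([column, row] in pixels: a listed point, or the origin of a listed thing).
The state is a dict: "clock": time; "joint_pos": joint angles; "qvel": joint speeds; "tau": joint torques, N m; "tool_pos": TCP position; "orientation": TCP orientation; "force": force on the tool from outside, world axes, zero at the start; "moment": the same for the moment, N m; "opening": finger opening in m; "gripper_force": force on a finger pad.
Only numpy, scipy, OpenCV 4.12 (cv2) and the standard library are available. Lean on these libraries where they do the work, as an engineer would, in place of code of your own. Each camera call takes 0.05 s, during which the arm holds its last target. There are 200 camera calls.

## Working session

There is one attempt and no reset: what is moved stays moved. The work goes in short steps, Python scripts to look and compute and a shell command to move; the robot and the scene stay as the last step left them, time stands still between calls to the robot, and variables do not carry over. Pictures are saved under pics/ and viewed, at most 10 in all, crops included, and the job is handed in when it is done.

```bash
mkdir -p pics; ls; cat > h.py <<'E'
import numpy as np, cv2
from plant import telemetry, snapshot, workorder, nets
def P(s):
    R=cv2.Rodrigues(np.array(s["rvec"],float))[0]; return R,np.array(s["tvec"],float).ravel()
def ray(s,uv):
    R,t=P(s); d=R.T@np.array([(uv[0]-s["cx"])/s["fx"],(uv[1]-s["cy"])/s["fy"],1]); return -R.T@t,d/np.linalg.norm(d)
def at_z(s,uv,z):
    c,d=ray(s,uv); return c+d*(z-c[2])/d[2]
def tri(rays):
    A=sum(np.eye(3)-np.outer(d,d) for c,d in rays); b=sum((np.eye(3)-np.outer(d,d))@c for c,d in rays)
    return np.linalg.solve(A,b)
def save(s,n): cv2.imwrite("pics/"+n,s["frame"][:,:,::-1])
E
python3 - <<'E'
from h import *
np.set_printoptions(precision=4,suppress=True)
o=telemetry.get_obs(); print({k:np.round(v,3) for k,v in o.items()})
S={n:snapshot(n) for n in("top","side")}
for n,s in S.items():
    save(s,n+"0.png"); print(n,"cam",ray(s,(320,240)))
for q,z in [("ball_center",.037),("small_ball_center",.0295),("barrel_rim",.078),("barrel_floor",.02),("barrel",0),("post_top",.105+.012),("cap_top",None),("bar_end",None),("jar",0),("mandrel",0),("disc",0),("block",0),("mallet",0),("graver",0)]:
    rs=[]
    for n,s in S.items():
        L=nets.landmark_of(s,q)[:2]
        for l in L: print(q,n,np.round(l["uv"],1),round(l["confidence"],2), at_z(s,l["uv"],z) if z is not None else "")
        if L: rs.append(ray(s,L[0]["uv"]))
    if len(rs)==2: print("   tri",q,tri(rs))
E
```

```text
pics
{'clock': np.float64(0.0), 'joint_pos': array([ 80.449,  20.591,   0.633,  -0.021, -70.134, -16.508]), 'qvel': array([ 0.061,  0.06 , -0.003,  0.018,  0.057,  0.07 ]), 'tau': array([  0.003, -58.273,  29.305,   6.997,   0.007,  -0.   ]), 'tool_pos': array([0.296, 0.606, 0.404]), 'orientation': array([179.906,  -0.008, -26.065]), 'force': array([ 0.205, -0.614,  0.453]), 'moment': array([-0.023, -0.041, -0.029]), 'gripper_force': np.float64(0.0), 'opening': np.float64(0.088)}
top cam (array([ 0.4708, -0.03  ,  1.1588]), array([ 0.0914, -0.0305, -0.9953]))
side cam (array([ 0.185 , -0.874 ,  0.7724]), array([ 0.3121,  0.7455, -0.5889]))
ball_center top [371.5 221.8] 0.57 [ 0.6183 -0.1926  0.037 ]
ball_center side [388.  299.3] 0.82 [ 0.6305 -0.2013  0.037 ]
ball_center side [329.1 222.5] 0.59 [0.6277 0.122  0.037 ]
   tri ball_center [ 0.6255 -0.1963  0.0333]
small_ball_center top [390.7 276.4] 0.74 [ 0.483  -0.2387  0.0295]
small_ball_center side [337.5 332.6] 0.69 [ 0.4908 -0.2441  0.0295]
   tri small_ball_center [ 0.4873 -0.2408  0.0272]
barrel_rim top [265.8 228.8] 0.65 [0.59
[... 1467 characters left out ...]
c side [312.  182.5] 0.63 [0.6884 0.4019 0.    ]
   tri disc [0.6049 0.3864 0.014 ]
block top [451.6 264.6] 0.75 [ 0.5121 -0.4006  0.    ]
block top [223.8 288.8] 0.55 [0.4555 0.1776 0.    ]
block side [386.2 404.6] 0.93 [ 0.5141 -0.4148 -0.    ]
block side [437.3 386.2] 0.35 [ 0.6243 -0.4151  0.    ]
   tri block [ 0.5159 -0.4062 -0.0126]
mallet top [478.  339.7] 0.8 [ 0.3229 -0.4607  0.    ]
mallet side [299.9 465.2] 0.82 [ 0.3274 -0.4639  0.    ]
   tri mallet [ 0.3252 -0.4622 -0.0017]
graver top [454.8 215. ] 0.95 [ 0.6396 -0.4133  0.    ]
graver side [441.4 388.1] 0.75 [ 0.6291 -0.4217  0.    ]
graver side [327.5 222.4] 0.42 [0.646  0.1742 0.    ]
   tri graver [ 0.6387 -0.4157 -0.0115]
```

View pics/top0.png

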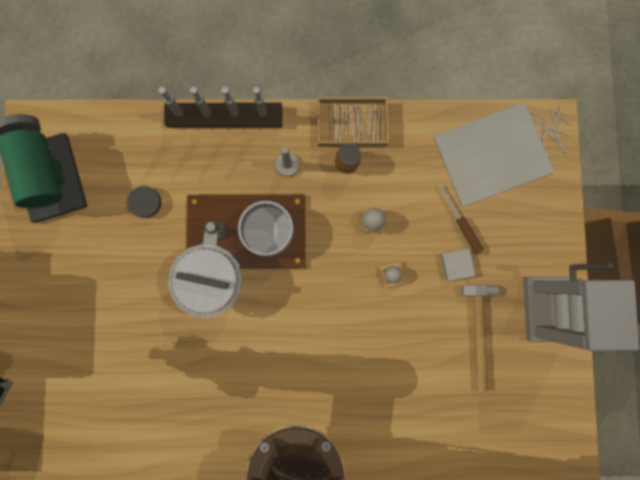

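View pics/side0.png

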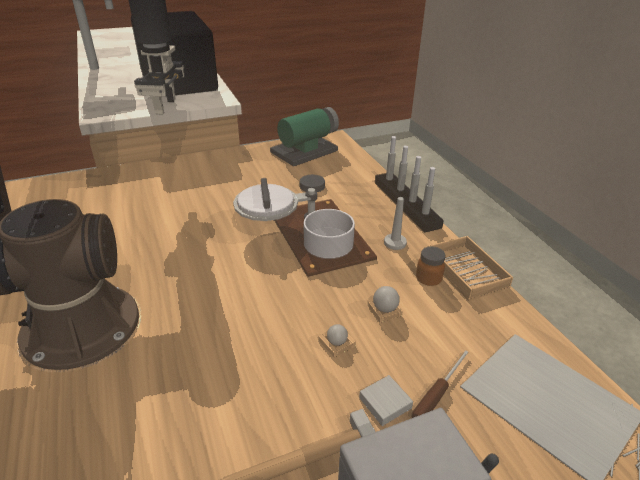

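The top view shows the barrel at (265,228), the post at (211,228) and the cap swung out at (205,281), with its bar running from (178,275) to (230,287). The large ball is at (373,219) and the small one at (393,274). The side view agrees, with the ball at (387,299). I'll refine the ball position with masks and compute the approach.

```bash
cat >> h.py <<'E'
np.set_printoptions(precision=4,suppress=True)
def circ(s,q,k=0):
    m=nets.masks_of(s,q)
    if not m: return None
    c,_=cv2.findContours(m[k]["region"].astype(np.uint8),cv2.RETR_EXTERNAL,cv2.CHAIN_APPROX_NONE)
    c=max(c,key=cv2.contourArea); return cv2.minEnclosingCircle(c),cv2.boundingRect(c),m[k]["confidence"],c
def axes():
    o=telemetry.get_obs(); y=np.radians(o["orientation"][2]); return o,np.array([[np.cos(y),np.sin(y),0],[np.sin(y),-np.cos(y),0],[0,0,-1]])
def go(target,yaw=None):
    "print the normalised shift (tool axes now) to bring the grasp point to target"
    o,A=axes(); g=np.array(o["tool_pos"])-[0,0,.159]
    print("grasp",g,"yaw",o["orientation"][2],"shift",A@(np.array(target)-g)/.2,"spin",None if yaw is None else -(yaw-o["orientation"][2])/90)
E
python3 - <<'E'
from h import *
rs=[]
for n in("top","side"):
    s=snapshot(n)
    for q,z in(("ball_center",.037),):
        c=circ(s,q); print(n,q,c[:3], at_z(s,c[0][0],z)); rs.append(ray(s,c[0][0]))
    for q,z in (("barrel",.078),("cap",.09)):
        c=circ(s,q)
        if c: print(n,q,c[:3])
print(tri(rs)); go([.624,-.197,.15],-37.6)
E
```

```text
top ball_center (((373.9931640625, 218.67808532714844), 11.825047492980957), (363, 207, 23, 24), 0.72) [ 0.6261 -0.199   0.037 ]
top barrel (((240.5, 249.0), 84.76595306396484), (167, 193, 140, 124), 0.71)
top cap (((204.0, 280.5), 32.897666931152344), (173, 248, 64, 64), 0.57)
side ball_center (((385.9444580078125, 298.9222106933594), 13.510931968688965), (373, 286, 27, 27), 0.88) [ 0.6269 -0.1986  0.037 ]
side barrel (((304.5, 228.5), 76.97087097167969), (233, 179, 144, 97), 0.85)
side cap (((265.0, 199.0), 28.28437042236328), (237, 178, 57, 38), 0.85)
[ 0.6263 -0.199   0.0375]
grasp [0.2965 0.6064 0.2457] yaw -26.05620811369552 shift [3.2354 2.8893 0.4784] spin 0.12826435429227204
```

```bash
R='[0.15,0.133,0,0,1]'
python3 -m creep '[[[0.08,0.07,0,0,1],[0.15,0.133,0,0,1],[0.15,0.133,0,0,1],[0.15,0.133,0,0,1],[0.15,0.133,0,0,1],[0.15,0.133,0,0,1],[0.15,0.133,0,0,1],[0.15,0.133,0,0,1]]]'
python3 -m creep '[[[0.15,0.133,0,0,1],[0.15,0.133,0,0,1],[0.15,0.133,0,0,1],[0.15,0.133,0,0,1],[0.15,0.133,0,0,1],[0.15,0.133,0,0,1],[0.15,0.133,0,0,1],[0.15,0.133,0,0,1]]]'
python3 -m creep '[[[0.15,0.133,0,0,1],[0.15,0.133,0,0,1],[0.1,0.09,0,0,1],[0,0,0,0.064,1],[0,0,0,0.064,1],[0,0,0,0,1]]]'
python3 -c "
from h import *
go([.6263,-.199,.038],-37.6)"
```

```text
clock: 2.57
tool_pos: [0.4118, 0.3253, 0.405]
orientation: [-180.0, -0.0, -26.0]
force: [0.9, -0.2, 0.9]
opening: 0.0875
gripper_force: 0.0
clock: 3.23
tool_pos: [0.534, 0.0286, 0.4051]
orientation: [-180.0, -0.0, -26.0]
force: [1.4, 0.8, 0.7]
opening: 0.0874
gripper_force: 0.0
clock: 3.73
tool_pos: [0.5744, -0.0693, 0.4044]
orientation: [180.0, 0.0, -37.9]
force: [0.3, 0.1, 0.7]
opening: 0.0877
gripper_force: 0.0
grasp [ 0.5744 -0.0693  0.2454] yaw -37.92573907873422 shift [0.6032 0.352  1.0372] spin -0.0036193230970468448
```

```bash
python3 -m creep '[[[0.15,0.088,0.05,0,1],[0.15,0.088,0.1,0,1],[0.15,0.088,0.1,0,1],[0.15,0.088,0.1,0,1],[0,0,0.15,0,1],[0,0,0.15,0,1],[0,0,0.1,0,1],[0,0,0,0,1]]]'
python3 -c "
from h import *
go([.6263,-.199,.040],-37.9)"
```

```text
clock: 4.4
tool_pos: [0.6247, -0.1971, 0.2496]
orientation: [179.8, 0.4, -37.4]
force: [-0.6, -0.2, -0.1]
opening: 0.0877
gripper_force: 0.0
grasp [ 0.6247 -0.1971  0.0906] yaw -37.4420119353206 shift [0.0119 0.0026 0.253 ] spin 0.005088756274215535
```

```bash
python3 -m creep '[[[0.012,0.003,0.05,0,1],[0,0,0.05,0,1],[0,0,0.05,0,1],[0,0,0.05,0,1],[0,0,0.05,0,1],[0,0,0,0,1],[0,0,0,0,1]]]'
python3 -m creep '[[[0,0,0,0,0.5],[0,0,0,0,0.3],[0,0,0,0,0.3],[0,0,0,0,0.3],[0,0,0,0,0.3],[0,0,0,0,0.3],[0,0,0,0,0.3]]]'
```

```text
clock: 4.98
tool_pos: [0.6279, -0.1993, 0.2041]
orientation: [180.0, 0.1, -37.6]
force: [0.7, 0.7, 1.2]
opening: 0.0876
gripper_force: 0.0
clock: 5.57
tool_pos: [0.6277, -0.1999, 0.2051]
orientation: [180.0, 0.0, -37.6]
force: [-2.7, -3.3, 4.8]
opening: 0.0569
gripper_force: 30.0
```

```bash
python3 -m creep '[[[0,0,-0.03,0,0.3],[0,0,-0.08,0,0.3],[0,0,-0.12,0,0.3],[0,0,-0.12,0,0.3],[0,0,-0.12,0,0.3],[0,0,-0.06,0,0.3],[0,0,0,0,0.3]]]'
python3 - <<'E'
from h import *
t,s=snapshot("top"),snapshot("side")
save(s,"s1.png")
for q,z in(("barrel_rim",.078),("barrel_floor",.02),("post_top",.105)):
    for p in(t,s):
        for l in nets.landmark_of(p,q)[:1]: print(q,l["uv"],l["confidence"],at_z(p,l["uv"],z))
# rim circle by bright inner ellipse in the top view
g=cv2.medianBlur(cv2.cvtColor(t["frame"],cv2.COLOR_RGB2GRAY),3)
c=cv2.HoughCircles(g,cv2.HOUGH_GRADIENT,1.2,30,param1=100,param2=20,minRadius=22,maxRadius=34)
if c is not None:
  for u,v,r in c[0][:6]: print("hough",u,v,r,at_z(t,(u,v),.078))
go([.6015,.0645,.15])
E
```

```text
clock: 6.15
tool_pos: [0.629, -0.1993, 0.3141]
orientation: [-179.8, -0.3, -37.6]
force: [0.6, -0.8, -1.1]
opening: 0.0569
gripper_force: 30.0
barrel_rim [267.3, 228.6] 0.81 [0.598 0.062 0.078]
barrel_rim [328.6, 222.5] 0.57 [0.6018 0.0669 0.078 ]
barrel_floor [325.8, 240.7] 0.89 [0.5967 0.0702 0.02  ]
post_top [211.5, 229.1] 0.62 [0.5945 0.1885 0.105 ]
post_top [311.8, 190.7] 0.71 [0.6031 0.1871 0.105 ]
hough 435.00003 160.20001 31.960001 [ 0.7627 -0.344   0.078 ]
hough 204.6 280.2 30.64 [0.477  0.2088 0.078 ]
hough 263.40002 227.40001 26.56 [0.601  0.0712 0.078 ]
hough 448.2 253.8 33.28 [ 0.5351 -0.3684  0.078 ]
hough 365.40002 107.4 31.960001 [ 0.8949 -0.1772  0.078 ]
grasp [ 0.6278 -0.1993  0.1503] yaw -37.58246519064778 shift [-0.909  -0.9651  0.0016] spin None
```

View pics/s1.png

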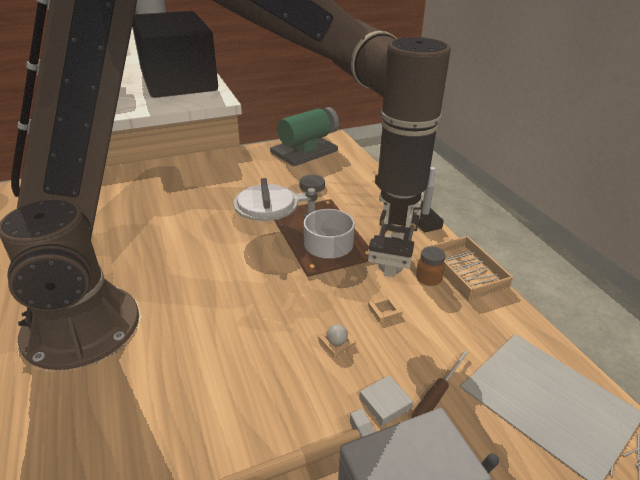

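The side view shows the ball gripped at (392,268) with its rest empty, and the barrel mouth at about (329,222). I'll fit the rim circle to the image edges in both views.

```bash
cat >> h.py <<'E'
def fit(shots,c0,z,radii,rng=.015,step=.001):
    a=np.linspace(0,2*np.pi,180,endpoint=False); best=[]
    G=[]
    for s in shots:
        g=cv2.GaussianBlur(cv2.cvtColor(s["frame"],cv2.COLOR_RGB2GRAY).astype(np.float32),(0,0),1.0)
        G.append(np.minimum(np.hypot(cv2.Sobel(g,cv2.CV_32F,1,0),cv2.Sobel(g,cv2.CV_32F,0,1)),150))
    for dx in np.arange(-rng,rng+1e-9,step):
        for dy in np.arange(-rng,rng+1e-9,step):
            v=[]
            for s,g in zip(shots,G):
                K=np.array([[s["fx"],0,s["cx"]],[0,s["fy"],s["cy"]],[0,0,1.]])
                for r in radii:
                    X=np.c_[c0[0]+dx+r*np.cos(a),c0[1]+dy+r*np.sin(a),np.full(180,z)]
                    p=cv2.projectPoints(X,np.array(s["rvec"],float),np.array(s["tvec"],float),K,None)[0].astype(np.float32)
                    v.append(cv2.remap(g,p[:,0,0].copy(),p[:,0,1].copy(),cv2.INTER_LINEAR).mean())
            best.append((sum(v),c0[0]+dx,c0[1]+dy))
    best.sort(reverse=True); return np.array(best[:4])
E
python3 - <<'E'
from h import *
t,s=snapshot("top"),snapshot("side")
for S in([t],[s],[t,s]): print("rim",fit(S,(.601,.066),.078,(.065,.060))[:3])
for S in([t],[s],[t,s]): print("hoop",fit(S,(.475,.2),.090,(.084,.073),.025)[:3])
E
```

```text
rim [[83.5345  0.603   0.072 ]
 [82.8457  0.602   0.072 ]
 [82.7828  0.604   0.072 ]]
rim [[213.6629   0.601    0.073 ]
 [213.0147   0.6      0.073 ]
 [212.3482   0.601    0.074 ]]
rim [[294.8452   0.601    0.073 ]
 [292.8371   0.602    0.073 ]
 [291.8548   0.6      0.073 ]]
hoop [[132.9242   0.478    0.208 ]
 [131.9259   0.477    0.208 ]
 [131.8647   0.478    0.207 ]]
hoop [[158.7218   0.484    0.225 ]
 [158.6348   0.483    0.225 ]
 [158.4585   0.483    0.224 ]]
hoop [[259.1088   0.478    0.208 ]
 [258.7477   0.478    0.207 ]
 [258.1949   0.477    0.207 ]]
```

```bash
python3 -m creep '[[[-0.07,-0.075,0,0,0.3],[-0.133,-0.142,0,0,0.3],[-0.133,-0.142,0,0,0.3],[-0.133,-0.142,0,0,0.3],[-0.133,-0.142,0,0,0.3],[-0.133,-0.142,0,0,0.3],[-0.133,-0.142,0,0,0.3],[-0.065,-0.07,0,0,0.3]]]'
python3 -m creep '[[[0,0,0,0,0.3],[0,0,0,0,0.3]]]'
python3 - <<'E'
from h import *
go([.6015,.0725,.061])
s=snapshot("side"); t=snapshot("top")
for p in(s,t):
    c=circ(p,"ball_center")
    if c: print(c[:3],at_z(p,c[0][0],.143))
E
```

```text
clock: 7.32
tool_pos: [0.6013, 0.0761, 0.3108]
orientation: [-180.0, -0.0, -37.5]
force: [0.9, -1.9, -2.1]
opening: 0.0565
gripper_force: 30.0
clock: 7.48
tool_pos: [0.6016, 0.0739, 0.3106]
orientation: [180.0, 0.0, -37.4]
force: [-0.6, -0.0, -2.1]
opening: 0.0571
gripper_force: 30.0
grasp [0.6016 0.0739 0.1516] yaw -37.432686665151984 shift [0.0037 0.0057 0.4528] spin None
(((305.0, 229.0), 76.69429779052734), (234, 178, 143, 98), 0.61) [ 0.503  -0.0261  0.143 ]
```

```bash
python3 -m creep '[[[0.004,0.005,0.04,0,0.3],[0,0,0.07,0,0.3],[0,0,0.08,0,0.3],[0,0,0.08,0,0.3],[0,0,0.07,0,0.3],[0,0,0.05,0,0.3],[0,0,0.03,0,0.3],[0,0,0.01,0,0.3]]]'
python3 -m creep '[[[0,0,0.01,0,0.3],[0,0,0.01,0,0.3],[0,0,0,0,0.3],[0,0,0,0,0.3]]]'
```

```text
clock: 8.35
tool_pos: [0.6016, 0.0705, 0.2234]
orientation: [179.9, 0.1, -37.6]
force: [0.1, -0.2, -2.3]
opening: 0.0567
gripper_force: 30.0
clock: 8.68
tool_pos: [0.602, 0.0712, 0.2212]
orientation: [-180.0, -0.0, -37.6]
force: [0.2, 1.0, -1.9]
opening: 0.0568
gripper_force: 30.0
```

Grasp is at 0.062; contact should come at about 0.0565, so I'll creep down.

```bash
python3 -m creep '[[[0,0,0.01,0,0.3],[0,0,0,0,0.3],[0,0,0.008,0,0.3],[0,0,0,0,0.3]]]'
python3 -m creep '[[[0,0,0.008,0,0.3],[0,0,0,0,0.3],[0,0,0,0,0.3]]]'
```

```text
clock: 9.02
tool_pos: [0.6021, 0.0712, 0.2178]
orientation: [-180.0, -0.0, -37.5]
force: [-2.1, 0.1, 3.2]
opening: 0.0568
gripper_force: 30.0
clock: 9.27
tool_pos: [0.6022, 0.071, 0.2176]
orientation: [-179.9, -0.1, -37.5]
force: [-3.6, -2.1, 14.2]
opening: 0.0568
gripper_force: 30.0
```

```bash
python3 -m creep '[[[0,0,-0.008,0,0.3],[0,0,0,0,0.68],[0,0,0,0,0.74],[0,0,0,0,0.74],[0,0,0,0,0.74]]]'
python3 -m creep '[[[0,0,-0.04,0,0.74],[0,0,-0.06,0,0.74],[0,0,-0.1,0,0.74],[0,0,-0.15,0,0.74],[0,0,-0.15,0,0.74],[0,0,-0.1,0,0.74],[0,0,0,0,0.74]]]'
```

```text
clock: 9.68
tool_pos: [0.6018, 0.0712, 0.2169]
orientation: [180.0, 0.0, -37.6]
force: [0.3, 0.1, -0.1]
opening: 0.0648
gripper_force: 0.0
clock: 10.27
tool_pos: [0.6031, 0.0715, 0.3429]
orientation: [-179.6, -0.3, -37.5]
force: [2.0, -0.1, -0.6]
opening: 0.065
gripper_force: 0.0
```

```bash
python3 -c "
from h import *
print(telemetry.get_obs()['joint_pos'])
go([.4885,.3326,.19],-95)"
python3 -m creep '[[[0,0,0,0.07,0],[0,0,0,0.07,0],[0,0,0,0.07,0],[0,0,0,0.07,0],[0,0,0,0.07,0],[0,0,0,0.07,0],[0,0,0,0.07,0],[0,0,0,0.07,0]]]'
python3 -m creep '[[[0,0,0,0.07,0],[0,0,0,0.01,0],[0,0,0,0,0]]]'
python3 - <<'E'
from h import *
print(telemetry.get_obs()['joint_pos'])
go([.4885,.3326,.19],-95)
t=snapshot("top"); save(t,"t2.png")
print(fit([t],(.478,.208),.09,(.084,.073),.012))
E
```

```text
[ 25.1982  16.727  -13.3527   0.1003 -59.4482  27.2244]
grasp [0.6031 0.0715 0.1839] yaw -37.52781408988622 shift [-1.2497 -0.6865 -0.0303] spin 0.6385798434457086
clock: 10.93
tool_pos: [0.6017, 0.0711, 0.3371]
orientation: [180.0, -0.0, -88.3]
force: [0.2, 1.0, -0.5]
opening: 0.0172
gripper_force: 0.0
clock: 11.18
tool_pos: [0.6017, 0.0711, 0.3371]
orientation: [180.0, -0.0, -95.1]
force: [0.4, 0.5, -0.3]
opening: 0.0015
gripper_force: 0.0
[ 25.1983  17.0383 -13.6976  -0.0009 -59.27   -30.2611]
grasp [0.6017 0.0711 0.1781] yaw -95.06332061636247 shift [-1.2522  0.6792 -0.0594] spin -0.0007035624040274987
[[119.1457   0.478    0.208 ]
 [118.2767   0.477    0.208 ]
 [117.8867   0.479    0.208 ]
 [117.7064   0.478    0.207 ]]
```

View pics/t2.png

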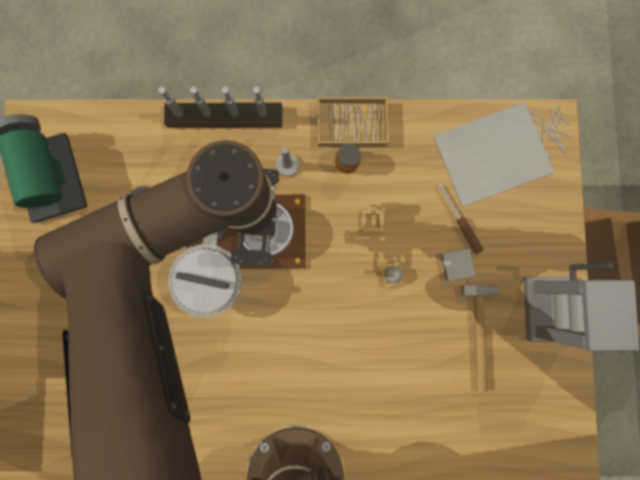

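The ball is no longer on its rest at (373,219). The cap is unmoved at (205,281), fit (0.478, 0.208). I'll go behind the hoop.

```bash
python3 -m creep '[[[-0.1,0.055,-0.05,0,0],[-0.164,0.089,-0.01,0,0],[-0.164,0.089,0,0,0],[-0.164,0.089,0,0,0],[-0.164,0.089,0,0,0],[-0.164,0.089,0,0,0],[-0.164,0.089,0,0,0],[-0.164,0.089,0,0,0]]]'
python3 -m creep '[[[0,0,0,0,0],[0,0,0,0,0]]]'
python3 -c "
from h import *
go([.4885,.3326,.095],-95)"
```

```text
clock: 11.9
tool_pos: [0.4882, 0.3335, 0.3493]
orientation: [-180.0, 0.0, -95.0]
force: [1.4, 0.3, 0.4]
opening: 0.0002
gripper_force: 0.0
clock: 12.07
tool_pos: [0.4883, 0.3338, 0.3489]
orientation: [180.0, -0.0, -94.8]
force: [0.2, -0.5, 0.7]
opening: 0.0005
gripper_force: 0.0
grasp [0.4883 0.3338 0.1899] yaw -94.82320935371048 shift [ 0.0061 -0.0015  0.4747] spin 0.001964340514327982
```

Descend, then ease up to contact.

```bash
python3 -m creep '[[[0,0,0.04,0,0],[0,0,0.1,0,0],[0,0,0.12,0,0],[0,0,0.12,0,0],[0,0,0.075,0,0],[0,0,0.02,0,0],[0,0,0,0,0],[0,0,0,0,0]]]'
python3 -m creep '[[[0.05,0,0,0,0],[0.05,0,0,0,0],[0.03,0,0,0,0],[0.01,0,0,0,0],[0,0,0,0,0]]]'
```

```text
clock: 12.73
tool_pos: [0.4899, 0.3315, 0.2545]
orientation: [-180.0, 0.0, -95.2]
force: [0.0, -0.3, 0.9]
opening: 0.0005
gripper_force: 0.0
clock: 13.15
tool_pos: [0.4867, 0.3033, 0.2548]
orientation: [-180.0, 0.0, -95.2]
force: [0.4, 0.3, 0.3]
opening: 0.0004
gripper_force: 0.0
```

```bash
python3 -m creep '[[[0.02,0,0,0,0],[0.03,0.02,0,-0.03,0],[0.068,0.046,0,-0.067,0],[0.068,0.046,0,-0.067,0],[0,0,0,0,0]]]'
python3 -c "
from h import *
o=telemetry.get_obs();y=np.radians(o['orientation'][2]);P=np.array([.602,.1975]);g=np.array(o['tool_pos'])[:2]
x=np.array([np.cos(y),np.sin(y)]);print('tan',(g-P)@x,'rad',(g-P)@[x[1],-x[0]])"
```

```text
clock: 13.57
tool_pos: [0.4623, 0.2659, 0.2543]
orientation: [180.0, 0.0, -80.1]
force: [-0.3, -0.7, -1.6]
opening: -0.0002
gripper_force: 0.0
tan -0.09147900842886732 rad 0.12583394266718875
```

```bash
python3 -m creep '[[[0.068,0.046,0,-0.067,0],[0.068,0.046,0,-0.067,0],[0.068,0.046,0,-0.067,0],[0.068,0.046,0,-0.067,0],[0.068,0.046,0,-0.067,0],[0.068,0.046,0,-0.067,0]]]'
python3 -c "
from h import *
o=telemetry.get_obs();y=np.radians(o['orientation'][2]);P=np.array([.602,.1975]);g=np.array(o['tool_pos'])[:2]
x=np.array([np.cos(y),np.sin(y)]);print('tan',(g-P)@x,'rad',(g-P)@[x[1],-x[0]])
s=snapshot('side');save(s,'s3.png')"
```

```text
clock: 14.07
tool_pos: [0.447, 0.1712, 0.2542]
orientation: [180.0, 0.1, -44.0]
force: [-4.5, 2.7, 3.4]
opening: 0.0004
gripper_force: 2.8
tan -0.09329018887588794 rad 0.12653207949397943
```

View pics/s3.png

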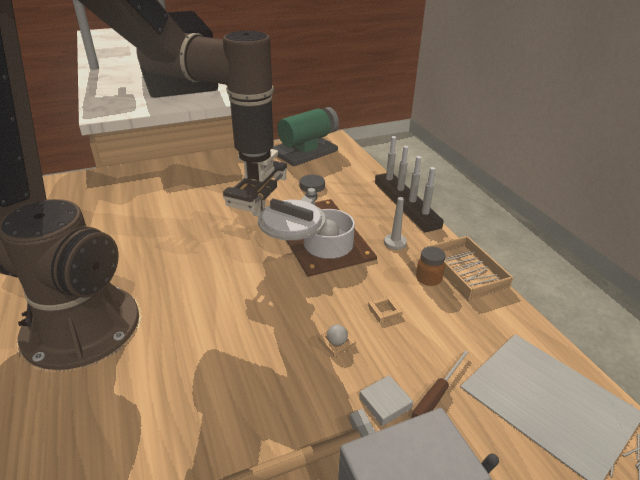

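The hoop is moving with the fingers: the cap is now at (292,217), halfway over the barrel, and the ball shows inside at (326,228). I'll continue to the stop.

```bash
python3 -m creep '[[[0.068,0.046,0,-0.067,0],[0.068,0.046,0,-0.067,0],[0.068,0.046,0,-0.067,0],[0.068,0.046,0,-0.067,0],[0.068,0.046,0,-0.067,0],[0,0,0,0,0]]]'
python3 -m creep '[[[0.034,0.023,0,-0.034,0],[0.034,0.023,0,-0.034,0],[0.034,0.023,0,-0.034,0],[0,0,0,0,0]]]'
```

```text
clock: 14.62
tool_pos: [0.4814, 0.0961, 0.254]
orientation: [180.0, 0.0, -13.9]
force: [-0.1, -0.3, -0.2]
opening: 0.0006
gripper_force: 0.0
clock: 14.95
tool_pos: [0.4981, 0.0796, 0.2539]
orientation: [180.0, 0.0, -5.0]
force: [-0.2, -1.0, -0.2]
opening: 0.0005
gripper_force: 0.2
```

```bash
python3 -m creep '[[[0.034,0.023,0,-0.034,0],[0.02,0.015,0,-0.02,0],[0,0,0,0,0]]]'
python3 -m creep '[[[0.015,0,0,0,0],[0.01,0,0,0,0],[0,0,0,0,0]]]'
python3 -m creep '[[[0.01,0,0,0,0],[0.01,0,0,0,0],[0,0,0,0,0]]]'
```

```text
clock: 15.2
tool_pos: [0.5063, 0.0716, 0.2531]
orientation: [180.0, 0.3, -0.3]
force: [-9.9, 3.7, 3.3]
opening: 0.0004
gripper_force: 4.9
clock: 15.45
tool_pos: [0.5079, 0.0715, 0.2526]
orientation: [179.9, 0.7, -0.5]
force: [-30.0, 9.4, 19.5]
opening: 0.0006
gripper_force: 14.9
clock: 15.7
tool_pos: [0.5092, 0.0713, 0.2523]
orientation: [179.8, 1.1, -0.5]
force: [-44.6, 15.8, 31.8]
opening: 0.0007
gripper_force: 23.1
```

At the stop. Back off, rise clear, look.

```bash
python3 -m creep '[[[-0.03,0,0,0,0],[-0.1,0,0,0,0],[-0.15,0,-0.1,0,1],[-0.1,0,-0.2,0,1],[0,0,-0.2,0,1],[0,0,-0.1,0,1],[0,0,0,0,1]]]'
python3 - <<'E'
from h import *
t,s=snapshot("top"),snapshot("side"); save(t,"t4.png")
print("hoop",fit([t,s],(.6015,.0725),.09,(.084,.073),.012)[:2],fit([t],(.6015,.0725),.09,(.084,.073),.012)[:2])
rs=[]
for p in(t,s):
    for q in("cap_top","bar_end"):
        for l in nets.landmark_of(p,q)[:3]: print(q,l["uv"],l["confidence"],at_z(p,l["uv"],.13)); 
E
```

```text
clock: 16.28
tool_pos: [0.4435, 0.0728, 0.3769]
orientation: [-179.7, -0.5, -0.2]
force: [0.6, 0.7, -0.8]
opening: 0.0283
gripper_force: 0.0
hoop [[340.2778   0.6005   0.0675]
 [338.8685   0.6005   0.0685]] [[180.0341   0.6015   0.0675]
 [178.9339   0.6015   0.0685]]
cap_top [267.0, 224.9] 0.58 [0.6004 0.0582 0.13  ]
bar_end [263.2, 200.8] 0.75 [0.6556 0.0669 0.13  ]
cap_top [331.5, 207.4] 0.71 [0.6032 0.0549 0.13  ]
```

View pics/t4.png

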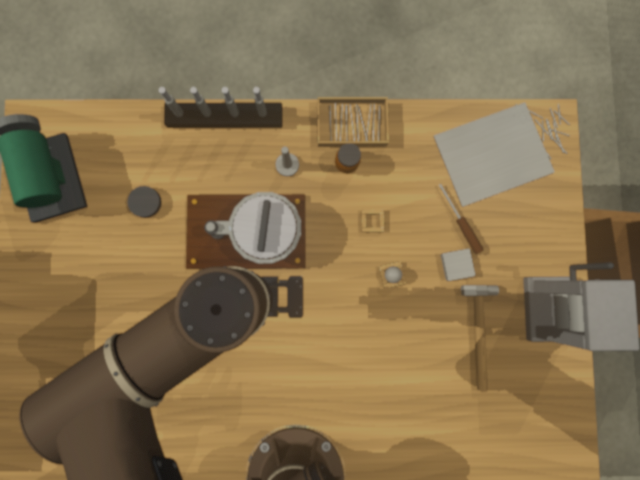

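The cap sits over the mouth. The bar runs from about (267,201) to (261,250). I'll measure the bar by dark-pixel segmentation.

```bash
python3 - <<'E'
from h import *
t,s=snapshot("top"),snapshot("side")
for p,(u0,u1,v0,v1) in((t,(240,288,196,256)),(s,(296,366,180,240))):
    g=cv2.cvtColor(p["frame"],cv2.COLOR_RGB2GRAY); roi=np.zeros_like(g); roi[v0:v1,u0:u1]=(g[v0:v1,u0:u1]<100)
    n,lab,st,ce=cv2.connectedComponentsWithStats(roi)
    for k in np.argsort(-st[1:,4])[:2]+1:
        c=cv2.findContours((lab==k).astype(np.uint8),cv2.RETR_EXTERNAL,cv2.CHAIN_APPROX_NONE)[0][0]
        b=cv2.boxPoints(cv2.minAreaRect(c)); print(st[k],ce[k],b.tolist())
        if p is t and st[k,4]>150:
            W=np.array([at_z(p,x,.125)[:2] for x in b]); print(W,W.mean(0))
            e=[np.linalg.norm(W[1]-W[0]),np.linalg.norm(W[2]-W[1])]; d=W[1]-W[0] if e[0]>e[1] else W[2]-W[1]; print(e,np.degrees(np.arctan2(d[1],d[0])))
cv2.imwrite("pics/s5.png",cv2.resize(s["frame"][150:270,250:410,::-1],None,fx=5,fy=5,interpolation=cv2.INTER_CUBIC)[:600])
go([.601,.070,.17],-6.4)
R=cv2.Rodrigues(np.array(s["rvec"]))[0]
K=np.array([[s["fx"],0,s["cx"]],[0,s["fy"],s["cy"]],[0,0,1.]])
for z in(.11,.115,.12,.125,.13,.135): print(z,cv2.projectPoints(np.array([[.601,.071,z],[.661,.065,z],[.541,.077,z]]),s["rvec"],s["tvec"],K,None)[0].reshape(-1).round(1))
E
```

```text
[258 201  12  50 332] [263.7229 225.9548] [[257.2044677734375, 249.76577758789062], [263.639404296875, 200.43121337890625], [270.30853271484375, 201.30111694335938], [263.87359619140625, 250.63568115234375]]
[[0.5444 0.0807]
 [0.6574 0.0664]
 [0.6553 0.0512]
 [0.5423 0.0656]] [0.5999 0.066 ]
[np.float64(0.11387812036732159), np.float64(0.015369486582671772)] -7.224358306853197
[240 196   5   5  15] [241.3333 197.3333] [[238.00003051757812, 198.00003051757812], [242.00003051757812, 194.00003051757812], [244.00003051757812, 196.00003051757812], [240.00003051757812, 200.00003051757812]]
[306 203  47  16 471] [328.913  210.3121] [[305.0174255371094, 208.38485717773438], [351.7871398925781, 202.35006713867188], [353.0768127441406, 212.34494018554688], [306.3070983886719, 218.37973022460938]]
[296 180  29  34 362] [310.2514 189.0193] [[296.0, 180.0], [324.0, 180.0], [324.0, 213.0], [296.0, 213.0]]
grasp [0.4425 0.0716 0.2113] yaw -0.10147658913218754 shift [0.7924 0.0065 0.2067] spin 0.0699835934540868
0.11 [327.9 211.1 350.7 207.7 304.7 214.6]
0.115 [328.  209.4 350.8 206.  304.6 212.9]
0.12 [328.  207.7 350.9 204.4 304.6 211.2]
0.125 [328.1 206.  351.  202.7 304.6 209.5]
0.13 [328.1 204.3 351.1 201.  304.6 207.8]
0.135 [328.2 202.6 351.2 199.3 304.6 206. ]
```

View pics/s5.png

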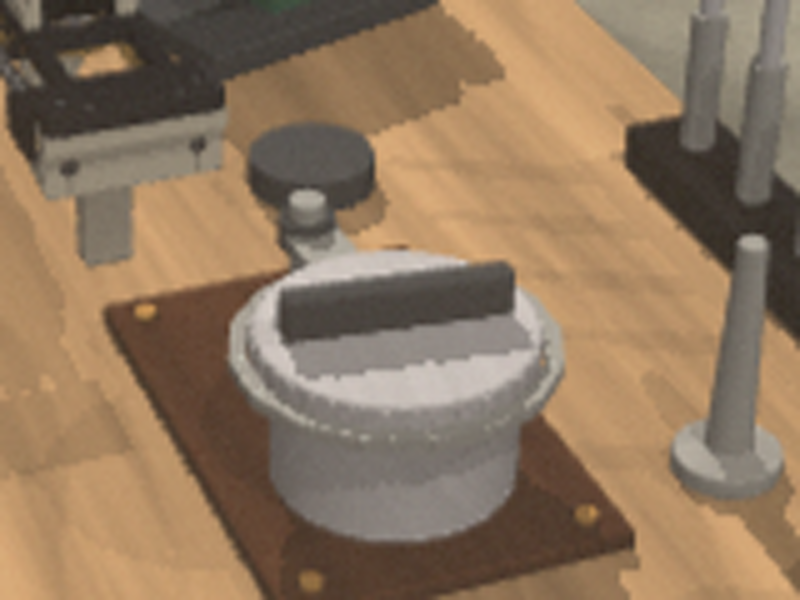

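The side crop shows the cap seated in the hoop over the barrel. The bar spans x = 280–515 (crop px), its top edge near z ≈ 0.125.

```bash
python3 -m creep '[[[0.08,0.005,0,0,1],[0.15,0.005,0,0,1],[0.15,0.003,0,0,1],[0.15,0,0,0,1],[0.15,0,0,0,1],[0.1,0,0.1,0.075,1],[0,0,0.1,0,1],[0,0,0,0,1]]]'
python3 -c "
from h import *
go([.600,.069,.135],-7)"
```

```text
clock: 17.35
tool_pos: [0.5982, 0.0682, 0.3256]
orientation: [179.8, 0.5, -7.0]
force: [-1.9, 0.7, -1.1]
opening: 0.0874
gripper_force: 0.0
grasp [0.5982 0.0682 0.1666] yaw -6.952363400804283 shift [ 0.0086 -0.005   0.1579] spin 0.0005292955466190759
```

```bash
python3 -m creep '[[[0.01,-0.005,0.05,0,1],[0,0,0.06,0,1],[0,0,0.05,0,1],[0,0,0.02,0,1],[0,0,0,0,1]]]'
python3 -m creep '[[[0,0,0.01,0,1],[0,0,0.01,0,1],[0,0,0,0,1]]]'
python3 -m creep '[[[0,0,0.01,0,1],[0,0,0.01,0,1],[0,0,0,0,1]]]'
```

```text
clock: 17.77
tool_pos: [0.6002, 0.0696, 0.2948]
orientation: [180.0, 0.1, -6.8]
force: [0.5, -0.9, 0.5]
opening: 0.0873
gripper_force: 0.0
clock: 18.02
tool_pos: [0.6007, 0.0697, 0.2917]
orientation: [-180.0, -0.0, -6.8]
force: [-0.2, -0.1, 0.3]
opening: 0.088
gripper_force: 0.0
clock: 18.27
tool_pos: [0.6005, 0.0695, 0.2871]
orientation: [180.0, 0.0, -6.8]
force: [-0.7, -0.5, 0.4]
opening: 0.0872
gripper_force: 0.0
```

```bash
python3 -m creep '[[[0,0,0.01,0,1],[0,0,0.01,0,1],[0,0,0,0,1]]]'
python3 -m creep '[[[0,0,0.01,0,1],[0,0,0,0,1],[0,0,0,0,1]]]'
```

```text
clock: 18.52
tool_pos: [0.6005, 0.0695, 0.2828]
orientation: [180.0, 0.0, -6.8]
force: [-0.1, -0.6, 0.6]
opening: 0.0874
gripper_force: 0.0
clock: 18.77
tool_pos: [0.6007, 0.0696, 0.2812]
orientation: [180.0, 0.0, -6.8]
force: [0.1, -0.3, -0.0]
opening: 0.0875
gripper_force: 0.0
```

```bash
python3 -m creep '[[[0,0,0,0,0.5],[0,0,0,0,0.3],[0,0,0,0,0.15],[0,0,0,0,0],[0,0,0,0,0],[0,0,0,0,0],[0,0,0,0,0],[0,0,0,0,0]]]'
python3 -m creep '[[[0,0,0,0,0],[0,0,0,0,0],[0,0,0,0,0],[0,0,0,0,0]]]'
python3 -c "
from h import *
print(telemetry.get_obs()['joint_pos'],telemetry.get_obs()['moment'])"
```

```text
clock: 19.43
tool_pos: [0.6007, 0.0696, 0.2813]
orientation: [-180.0, -0.0, -6.8]
force: [0.7, -0.6, -0.1]
opening: 0.0401
gripper_force: 0.0
clock: 19.77
tool_pos: [0.6006, 0.0683, 0.2814]
orientation: [179.8, 0.0, -6.8]
force: [1.4, -6.0, 0.4]
opening: 0.0159
gripper_force: 29.9
[ 25.0323  20.0267 -17.5995   0.1473 -52.5024  58.0994] [-2.241  -0.4744 -0.0398]
```

```bash
python3 -m creep '[[[0,0,0.001,0.03,0],[0,0,0.0024,0.06,0],[0,0,0.0024,0.06,0],[0,0,0.0024,0.06,0],[0,0,0,0,0]]]'
python3 -c "
from h import *
print(telemetry.get_obs()['moment'])"
```

```text
clock: 20.18
tool_pos: [0.6006, 0.0683, 0.2797]
orientation: [179.9, -0.0, -26.1]
force: [1.2, -7.3, 1.1]
opening: 0.0159
gripper_force: 29.9
[-2.7632 -0.4217 -0.0847]
```

```bash
for i in 1; do python3 -m creep '[[[0,0,0.0024,0.06,0],[0,0,0.0024,0.06,0],[0,0,0.0024,0.06,0],[0,0,0.0024,0.06,0],[0,0,0.0024,0.06,0],[0,0,0.0024,0.06,0],[0,0,0.0024,0.06,0],[0,0,0.0024,0.06,0]]]'; done
python3 -c "
from h import *
print(telemetry.get_obs()['moment'])"
```

```text
clock: 20.85
tool_pos: [0.6005, 0.0682, 0.276]
orientation: [179.9, -0.1, -69.2]
force: [0.4, -7.3, 0.7]
opening: 0.0158
gripper_force: 29.9
[-2.7897 -0.3844  0.0781]
```

```bash
python3 -m creep '[[[0,0,0.0024,0.06,0],[0,0,0.0024,0.06,0],[0,0,0.0024,0.06,0],[0,0,0.0024,0.06,0],[0,0,0.0024,0.06,0],[0,0,0.0024,0.06,0],[0,0,0.0024,0.06,0],[0,0,0.0024,0.06,0]]]'
python3 -c "
from h import *
print(telemetry.get_obs()['moment'])"
```

```text
clock: 21.52
tool_pos: [0.6006, 0.0682, 0.2722]
orientation: [-180.0, -0.1, -112.4]
force: [0.6, -7.9, 1.2]
opening: 0.0156
gripper_force: 30.0
[-2.8795 -0.3856  0.0783]
```

```bash
python3 -m creep '[[[0,0,0.0024,0.06,0],[0,0,0.0024,0.06,0],[0,0,0.0024,0.06,0],[0,0,0.0024,0.06,0],[0,0,0.0024,0.06,0],[0,0,0.001,0.04,0],[0,0,0,0,0]]]'
python3 -c "
from h import *
print(telemetry.get_obs()['moment'])"
python3 -m creep '[[[0,0,0.001,0.02,0],[0,0,0,0.02,0],[0,0,0,0,0]]]'
python3 -c "
from h import *
print(telemetry.get_obs()['moment'])"
```

```text
clock: 22.1
tool_pos: [0.6004, 0.0684, 0.2699]
orientation: [-179.9, -0.1, -142.9]
force: [-2.4, -5.5, 4.9]
opening: 0.0162
gripper_force: 31.0
[-2.3098  0.62    0.7501]
clock: 22.35
tool_pos: [0.6003, 0.0686, 0.2699]
orientation: [-179.9, -0.1, -146.3]
force: [-2.6, -5.4, 6.2]
opening: 0.017
gripper_force: 32.2
[-1.8978  0.9242  0.8426]
```

The end stop is felt: the moment is rising and the turn is about 137°. Release and check.

```bash
python3 -m creep '[[[0,0,0,-0.02,0],[0,0,0,0,0.4],[0,0,0,0,0.7],[0,0,0,0,0.7],[0,0,0,0,0.7],[0,0,0,0,0.7]]]'
python3 -m creep '[[[0,0,-0.05,0,0.7],[0,0,-0.1,0,0.7],[0,0,-0.15,0,0.7],[0,0,-0.15,0,0.7],[0,0,-0.15,0,0.7],[0,0,-0.1,0,0.7],[0,0,0,0,0.7]]]'
python3 -m creep '[[[0.1,0,0,0,0.7],[0.2,0,0,0,0.7],[0.2,0,0,0,0.7],[0.2,0,0,0,0.7],[0.1,0,0,0,0.7],[0,0,0,0,0.7]]]'
python3 - <<'E'
from h import *
t,s=snapshot("top"),snapshot("side"); save(s,"s6.png")
a=t["frame"][170:310,150:370,::-1]; b=s["frame"][150:290,220:440,::-1]
cv2.imwrite("pics/c6.png",cv2.resize(np.vstack([a,b]),None,fx=2.1,fy=2.1,interpolation=cv2.INTER_CUBIC))
K=lambda s:np.array([[s["fx"],0,s["cx"]],[0,s["fy"],s["cy"]],[0,0,1.]])
g=cv2.cvtColor(t["frame"],cv2.COLOR_RGB2GRAY); roi=np.zeros_like(g); roi[205:252,246:286]=g[205:252,246:286]<100
n,lab,st,ce=cv2.connectedComponentsWithStats(roi); k=1+np.argmax(st[1:,4])
r=cv2.minAreaRect(cv2.findContours((lab==k).astype(np.uint8),cv2.RETR_EXTERNAL,cv2.CHAIN_APPROX_NONE)[0][0]); W=np.array([at_z(t,x,.115)[:2] for x in cv2.boxPoints(r)])
d=max([W[1]-W[0],W[2]-W[1]],key=np.linalg.norm); print("bar angle",np.degrees(np.arctan2(d[1],d[0]))%180,"expect",(-7.2-137.5)%180,"len",np.linalg.norm(d))
E
```

```text
clock: 22.85
tool_pos: [0.6007, 0.0697, 0.2691]
orientation: [180.0, -0.0, -144.5]
force: [0.6, -0.2, 0.2]
opening: 0.0441
gripper_force: 0.0
clock: 23.43
tool_pos: [0.6015, 0.0697, 0.4155]
orientation: [-179.8, 0.5, -144.5]
force: [0.2, -0.1, -0.1]
opening: 0.061
gripper_force: 0.0
clock: 23.93
tool_pos: [0.4669, -0.0254, 0.4101]
orientation: [180.0, 0.1, -144.6]
force: [-0.2, 0.1, -0.6]
opening: 0.0615
gripper_force: 0.0
bar angle 42.348020926386965 expect 35.30000000000001 len 0.13104205558934753
```

View pics/c6.png

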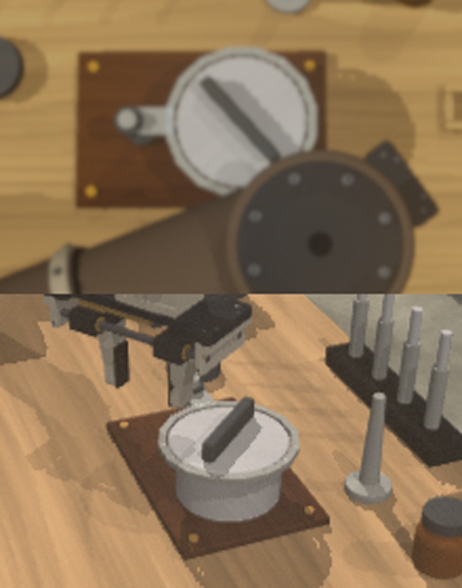

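The lower crop shows the cap down with the bar across it, but the arm hides part of the bar in the top view. I'll move further off and measure the bar angle cleanly.

```bash
python3 -m creep '[[[0,0.15,0,0,0.7],[0,0.2,0,0,0.7],[0,0.2,0,0,0.7],[0,0.2,0,0,0.7],[0,0.2,0,0,0.7],[0,0.1,0,0,0.7],[0,0,0,0,0.7]]]'
python3 - <<'E'
from h import *
t=snapshot("top"); s=snapshot("side")
a=t["frame"][170:310,150:370,::-1]; b=s["frame"][150:290,220:440,::-1]
cv2.imwrite("pics/c7.png",cv2.resize(np.hstack([a,b]),None,fx=1.8,fy=1.8,interpolation=cv2.INTER_CUBIC))
for p,(u,v,h) in((t,(264,227,22)),(s,(329,212,24))):
    g=cv2.cvtColor(p["frame"],cv2.COLOR_RGB2GRAY); roi=np.zeros_like(g); roi[v-h:v+h,u-h:u+h]=g[v-h:v+h,u-h:u+h]<105
    n,lab,st,ce=cv2.connectedComponentsWithStats(roi); k=lab[v-4:v+5,u-4:u+5].max()
    uv=np.argwhere(lab==k)[:,::-1].astype(np.float32); W=np.array([at_z(p,x,.11)[:2] for x in uv]); l=cv2.fitLine(W.astype(np.float32),cv2.DIST_L2,0,.01,.01).ravel()
    print(st[k],"angle",np.degrees(np.arctan2(l[1],l[0]))%180,"c",l[2:])
E
```

```text
clock: 24.62
tool_pos: [0.3472, 0.1508, 0.4098]
orientation: [180.0, 0.1, -144.2]
force: [1.1, -0.6, -0.4]
opening: 0.0617
gripper_force: 0.0
[246 207  37  40 325] angle 42.204636 c [0.5997 0.0667]
[316 199  25  31 313] angle 44.487236 c [0.5962 0.0572]
```

View pics/c7.png

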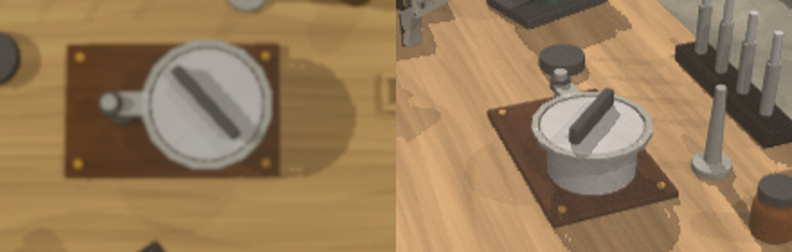

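The bar is at about 42° versus roughly 35° expected. I'll regrip it aligned and turn further to confirm that this really is the end stop.

```bash
python3 -m creep '[[[0,-0.15,0,0,0.7],[0,-0.2,0,0,0.7],[0,-0.2,0,0,0.7],[0,-0.2,0,0,0.7],[0,-0.2,0,0,0.7],[0,-0.1,0,0,0.7],[0,0,0,0,0.7]]]'
python3 -m creep '[[[-0.1,0,0,0,0.7],[-0.2,0,0,0,0.7],[-0.2,0,0,0,0.7],[-0.2,0,0,0,0.7],[-0.1,0,0,0,0.7],[0,0,0,-0.07,0.7],[0,0,0,0,0.7]]]'
python3 -c "
from h import *
go([.6005,.0685,.112],-138.5)"
```

```text
clock: 25.3
tool_pos: [0.473, -0.027, 0.4082]
orientation: [-180.0, -0.1, -144.8]
force: [-0.2, -0.2, 0.4]
opening: 0.0615
gripper_force: 0.0
clock: 25.88
tool_pos: [0.6021, 0.0698, 0.4075]
orientation: [180.0, -0.2, -137.9]
force: [0.0, -0.6, -0.8]
opening: 0.0615
gripper_force: 0.0
grasp [0.6021 0.0698 0.2485] yaw -137.94211840879126 shift [0.0102 0.0003 0.6823] spin 0.0061986843467637855
```

```bash
python3 -m creep '[[[0.005,0.005,0.05,0,0.7],[0,0,0.12,0,0.7],[0,0,0.14,0,0.7],[0,0,0.14,0,0.7],[0,0,0.12,0,0.7],[0,0,0.07,0,0.7],[0,0,0.03,0,0.7],[0,0,0,0,0.7]]]'
python3 -m creep '[[[0,0,0,0,0.4],[0,0,0,0,0.2],[0,0,0,0,0],[0,0,0,0,0],[0,0,0,0,0],[0,0,0,0,0],[0,0,0,0,0],[0,0,0,0,0]]]'
python3 -c "
from h import *
print(telemetry.get_obs()['moment'])"
python3 -m creep '[[[0,0,0,0.02,0],[0,0,0,0.02,0],[0,0,0,0,0]]]'
python3 -c "
from h import *
print(telemetry.get_obs()['moment'])"
```

```text
clock: 26.55
tool_pos: [0.5983, 0.0688, 0.2736]
orientation: [179.9, -0.2, -138.4]
force: [0.8, -0.7, 0.9]
opening: 0.0616
gripper_force: 0.0
clock: 27.22
tool_pos: [0.5996, 0.069, 0.2755]
orientation: [-179.9, -0.0, -138.2]
force: [2.3, -5.0, 0.4]
opening: 0.0159
gripper_force: 30.0
[-1.3967 -1.0432 -0.0932]
clock: 27.47
tool_pos: [0.5991, 0.069, 0.2754]
orientation: [-180.0, -0.1, -141.8]
force: [-1.0, -4.2, 3.2]
opening: 0.016
gripper_force: 30.5
[-1.7435  0.2199  0.6655]
```

```bash
python3 -m creep '[[[0,0,0.004,0.03,0],[0,0,0.004,0.03,0],[0,0,0,0,0],[0,0,0,0,0]]]'
python3 -c "
from h import *
print(telemetry.get_obs()['moment'])"
python3 -m creep '[[[0,0,0,0.03,0],[0,0,0,0.03,0],[0,0,0,0.03,0],[0,0,0,0,0]]]'
python3 -c "
from h import *
print(telemetry.get_obs()['moment'])"
```

```text
clock: 27.8
tool_pos: [0.5994, 0.0693, 0.2752]
orientation: [-179.9, 0.0, -147.1]
force: [-3.7, -4.0, 11.2]
opening: 0.0171
gripper_force: 31.7
[-1.5232  1.1551  0.7804]
clock: 28.13
tool_pos: [0.5993, 0.0696, 0.2752]
orientation: [-179.9, 0.0, -155.3]
force: [-4.4, -2.0, 11.5]
opening: 0.0192
gripper_force: 36.8
[-0.7393  1.5305  1.1746]
```

```bash
python3 -m creep '[[[0,0,0,0,0.4],[0,0,0,0,0.7],[0,0,0,0,0.7],[0,0,0,0,0.7],[0,0,0,0,0.7]]]'
python3 -m creep '[[[0,0,-0.05,0,0.7],[0,0,-0.1,0,0.7],[0,0,-0.15,0,0.7],[0,0,-0.15,0,0.7],[0,0,-0.15,0,0.7],[0,0,-0.1,0,0.7],[0,0,0,0,0.7]]]'
python3 -m creep '[[[0.1,0.05,0,0,0.7],[0.15,0.12,0,0,0.7],[0.15,0.12,0,0,0.7],[0.15,0.12,0,0,0.7],[0.15,0.12,0,0,0.7],[0.15,0.12,0,0,0.7],[0.1,0.1,0,0,0.7],[0,0,0,0,0.7]]]'
cat >> h.py <<'E'
def barfit(p,c,angs,z,cs=.012):
    "best pose of the 120x16x26 dark bar (top z) against dark pixels, by IoU of its silhouette"
    g=cv2.cvtColor(p["frame"],cv2.COLOR_RGB2GRAY); K=np.array([[p["fx"],0,p["cx"]],[0,p["fy"],p["cy"]],[0,0,1.]])
    u,v=cv2.projectPoints(np.array([[c[0],c[1],z]]),p["rvec"],p["tvec"],K,None)[0].ravel().astype(int)
    D=np.zeros_like(g); D[v-30:v+31,u-30:u+31]=g[v-30:v+31,u-30:u+31]<105
    lab=cv2.connectedComponents(D)[1]; D=(lab==lab[v-4:v+8,u-4:u+5].max()); best=[]
    for a in angs:
        r=np.radians(a); d=np.array([np.cos(r),np.sin(r)]); n=np.array([-d[1],d[0]])
        for dx in np.arange(-cs,cs+.001,.002):
            for dy in np.arange(-cs,cs+.001,.002):
                X=np.array([[*(np.array(c)+[dx,dy]+d*s*.06+n*q*.008),zz] for s in(-1,1) for q in(-1,1) for zz in(z,z-.026)])
                q=cv2.projectPoints(X,p["rvec"],p["tvec"],K,None)[0]
                M=cv2.fillConvexPoly(np.zeros_like(g),cv2.convexHull(np.round(q*16).astype(np.int32)),1,cv2.LINE_8,4)>0
                best.append(((M&D).sum()/(M|D).sum(),a,c[0]+dx,c[1]+dy))
    return np.array(sorted(best,reverse=True)[:4])
E
python3 - <<'E'
from h import *
for n in("top","side"):
    p=snapshot(n); save(p,n+"8.png"); print(n,barfit(p,(.601,.0705),range(28,52),.115))
# same fit on the pre-screw view (t4: top) 
p=snapshot("top"); p=dict(p); p["frame"]=cv2.imread("pics/t4.png")[:,:,::-1].copy(); print("before",barfit(p,(.601,.0705),range(-16,4),.127))
E
```

```text
clock: 28.55
tool_pos: [0.5992, 0.0697, 0.2733]
orientation: [180.0, -0.0, -155.3]
force: [0.7, 0.0, -0.4]
opening: 0.0469
gripper_force: 0.0
clock: 29.13
tool_pos: [0.6001, 0.0697, 0.4198]
orientation: [-179.9, 0.5, -155.3]
force: [0.5, 0.1, 0.7]
opening: 0.0613
gripper_force: 0.0
clock: 29.8
tool_pos: [0.3602, 0.1263, 0.4143]
orientation: [179.9, 0.1, -155.2]
force: [0.4, -0.7, -0.1]
opening: 0.0614
gripper_force: 0.0
top [[ 0.7866 43.      0.597   0.0665]
 [ 0.7813 41.      0.599   0.0685]
 [ 0.7813 41.      0.599   0.0665]
 [ 0.7808 39.      0.595   0.0645]]
side [[ 0.7896 44.      0.601   0.0705]
 [ 0.7852 43.      0.599   0.0665]
 [ 0.7692 45.      0.601   0.0705]
 [ 0.7633 45.      0.597   0.0665]]
before [[ 0.7316 -7.      0.601   0.0665]
 [ 0.7301 -6.      0.601   0.0665]
 [ 0.7286 -5.      0.603   0.0665]
 [ 0.7286 -5.      0.601   0.0665]]
```

View pics/side8.png

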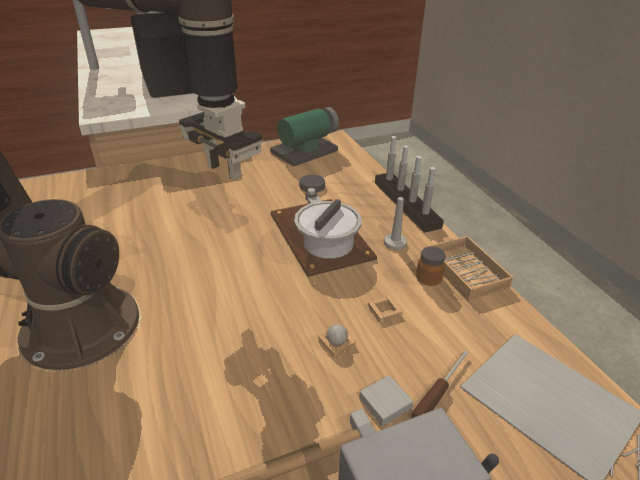

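The cap is down and centred on the barrel at (328,222). The small ball at (337,335) and the other bystanders are where they were, and the arm is clear. The bar did not move past its end position under 1.17 N m (about 0.1 is needed to turn it), so it is at a hard stop. Handing in.

```bash
python3 -c "
from plant import workorder
print(workorder.close_job())"
```

```text
the job is handed in; nothing more can be done
None
```

I handed the job in: the large ball is in the barrel, and the cap is swung home to its stop and screwed clockwise to a hard stop. I measured about 2.3 rad of turn, against the 2.4 given for fully down. At that point it would not move further under nearly 1.2 N m. The bystanders look untouched, the arm is clear, and it took about 30 s.

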